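Point out the next mast and its place on the model boat

TASK

Show the apprentice the next step on the model boat: point at the tallest of the three loose masts standing on the board, holding the fingertips about two centimetres above its top for two seconds, then point in the same way at the empty mast socket on the boat's deck for two seconds and finish still pointing there. Only point: touch and move nothing at all, and do not point at any of the other masts.

Things in the scene. Friction and masses are not known exactly. Their poses are not given: they have to be found in the camera images.
- tall_mast: the tallest loose mast, to be pointed at first: turned pale wood, 130 mm high, standing upright and loose on the board, with a foot disc 44 mm across, a shaft 18 to 24 mm thick and a flat top 16 mm across. It tips over easily. Origin: centre of its underside (12 mm above the table); z up along its axis
- tall_mast_top (a point): the centre of the flat top of the tallest loose mast, 130 mm above its underside, about 142 mm above the table; z up
- medium_mast: another loose mast of the same wood and shape on the board, 90 mm high, foot 44 mm across; to be left alone. Origin: centre of its underside; z up
- short_mast: another loose mast of the same wood and shape on the board, 55 mm high, foot 44 mm across; to be left alone. Origin: centre of its underside; z up
- board: fixed flat square wooden board, 200 by 200 mm, 12 mm thick, on the table beside the boat (left or right of it); the three loose masts stand on it some 100 mm apart in any order. Origin: centre of its underside; z up
- boat: fixed pale wood model boat on chocks, 400 mm long plus 35 mm bowsprit, 110 mm wide, bow roughly away from the robot; deck 90 mm above the table, rim up to 15 mm higher, stern cabin top at 127 mm, bowsprit 122 mm. Mast places on its centre line at x = -80, 0, 80 mm: two hold fitted masts, one the empty socket, any order. Origin: on the table under its middle; x to the bow, z up
- mast_socket: the empty mast socket, fixed on the deck: a low round wooden ring, 36 mm outside, 20 mm hole with a dark bottom, 10 mm high, nothing standing in it. Origin: centre of its underside, on the deck; z up
- socket_mouth (a point): the centre of the mouth of the empty mast socket, level with its rim, 100 mm above the table; z up
- fitted_mast_a: a mast already fitted on the deck: foot ring 36 mm across and 10 mm high, pole 12 to 14 mm thick, 70 mm high in all, so its top is 160 mm above the table; fixed. Origin: centre of its underside, on the deck; z up
- fitted_mast_b: the other fitted mast, the same as the first. Origin: centre of its underside, on the deck; z up
- glue_jar: white jar, 50 mm across, 75 mm high, standing loose on the table between boat and board on the robot's side. Origin: centre of its underside; z up
- mallet: wooden joiner's mallet lying on the table beyond the boat and board: head 60 by 85 by 50 mm high, handle 24 mm thick reaching 178 mm from the origin along +x. Origin: centre of the head's underside; z up
There are look-alikes about, which are no part of the job. Several things have the shape of the glue_jar; the one meant has the colours described above. What is shaped like the tall_mast but blue is not meant.

How it is judged:
By the outcome, as a careful person would: the job done as asked, in the order asked, and still so for the second after the job is handed in, with the robot touching nothing.
It also fails if it takes over 40 s, if anything falls off the work surface, if the arm or the gripper's body presses on something with over 40 N, if the wrist force passes 120 N, or if a joint passes its speed limit or range.

ROBOT

A 6-joint arm with a two-finger parallel gripper is mounted at the origin on the work surface. World frame = base frame: x ahead of the robot, y to its left, z up, the work surface at z = 0. Lengths are in m, angles in rad, forces in N, time in s.
With the tool pointing down it reaches from about 0.4 to 0.825 m from the base axis. Payload 7 kg.
Tool frame: the origin (TCP) lies at the very end of the fingers, on their centre line; the grasp point (between the pads) lies 19 mm behind it; z points along the fingers, y is the line along which they close (so a half turn about z gives the same grasp; the last joint's range is limited). The gripper opens to 85 mm and grips with 20 to 120 N. Pads are 22 mm wide; open, the fingers measure 114 mm over their backs; the gripper's body (76 mm by 85 mm) begins 54 mm behind the grasp point. The pads swing forward as they close: fully open they stand 13 mm farther back than shut.
Start: joints at [1.55, 0.359, 0.012, 0, -1.224, -0.288], TCP at [0.205, 0.643, 0.231] pointing down, gripper open.
Joint ranges: [-3.07, 3.07], [-1.43, 2.12], [-1.02, 1.25], [-3.03, 1.67], [-3.05, -0], [-3.03, 3.03]. Speed limits (rad/s): [2.39, 2.39, 3.01, 3.14, 3.14, 3.14].

INTERFACE

Orientations are given as a 3x3 rotation matrix whose columns are the frame's x, y, z axes.
In Python, from bench import sense, read_camera, finish_job gives the robot as it stands.
- The arm moves only by the tool arm_command, never from a script. Its argument "plan" is a list of rows, each an object with "slide": the shift along the tool's x, y, z in units of 30 mm (1.0 is 30 mm), a list of three; "spin": the turn about the tool's z in units of 10 degrees (1.0 is 10 degrees). In form: [{"slide": [dx, dy, dz], "spin": spin}, ...]. A call has 1 to 8 rows; each row is the pose to reach, as a shift and turn from the pose commanded when the call began, along the tool's axes at that moment; what a row does not reach only later rows make up. A row lasts 1/8 s, in which the tool goes at most 62.5 mm and 10.7 degrees, less where a joint would pass 70% of its speed; a pose out of reach is approached as far as the arm can. A call with a gripper value outside its range is refused whole. "jaw" is the closure in counts, from 0 (fully open) to 255 (shut), set as the call begins (left out, the last holds). The fingers move at their own pace and stop on an object; "grip_force" is the grip in N (left out, the last holds). Time passes only in rows, so rows that repeat a pose let the fingers close. It gives the time, the measured TCP pose, the force, the opening and the grip force at its end, in the units of the state.
- sense(): the state, without advancing time (a new reading comes with each control period).
- read_camera(name): name is "scene" or "top" or "wrist"; returns a dict with "img" (420x560x3 uint8, red, green, blue), "K" (3x3 intrinsics, pixels), "dist_coeffs" ([k1, k2, p1, p2, k3] as OpenCV has them; the pictures are not rectified), "pose" (4x4, takes a point from camera to world coordinates). Camera axes: x right, y down, z forward; pixel columns grow to the right and rows downward; lengths in m; the calibration is good to about 2 mm. A picture is of the moment at which its call begins. There is no depth.
- finish_job(): hands the job in; it is judged then, once.
The state is a dict: "clock": time; "q": joint angles; "qd": joint speeds; "joint_torque": joint torques, N m; "eef_pos": TCP position; "tool_rot": TCP orientation; "ft_force": force on the tool from outside, world axes, zero at the start; "moment": the same for the moment, N m; "finger_gap": finger opening in m; "grasp_force": force on a finger pad.
Only numpy, scipy, OpenCV 4.12 (cv2) and the standard library are available. Lean on these libraries where they do the work, as an engineer would, in place of code of your own. Each camera call takes 0.05 s, during which the arm holds its last target. There are 200 camera calls.

## Working session

There is one attempt and no reset: what is moved stays moved. The work goes in short steps, Python scripts to look and compute and a tool call to move; the robot and the scene stay as the last step left them, time stands still between calls to the robot, and variables do not carry over. Pictures are saved under pics/ and viewed, at most 10 in all, crops included, and the job is handed in when it is done.

Besides the shell and the picture viewer there is one more tool, called as name([rows], argument=value, ...), one row to a line, values as JSON. arm_command: Moves the arm, as the interface text tells. Its arguments: {"type":"object","properties":{"plan":{"type":"array"},"jaw":{"type":"number"},"grip_force":{"type":"number"}},"required":["plan"]}

```bash
mkdir -p pics; python3 - <<'E'
from bench import *
import cv2,numpy as np
s=sense();print(s['clock'],s['eef_pos'],s['tool_rot'],s['finger_gap'])
for n in['scene','top']:
    c=read_camera(n);cv2.imwrite(f'pics/{n}0.png',c['img'][:,:,::-1]);print(n,c['pose'].round(3).tolist())
E
```

```text
0.0 [0.20502516 0.64259622 0.23038604] [[ 9.52663832e-01 -3.04025500e-01 -3.43511600e-04]
 [-3.04025650e-01 -9.52662481e-01 -1.61287661e-03]
 [ 1.63105005e-04  1.64096555e-03 -9.99998640e-01]] 0.08552074091947177
scene [[0.562, 0.555, -0.613, 1.074], [0.827, -0.378, 0.416, -0.302], [-0.0, -0.741, -0.672, 0.669], [0.0, 0.0, 0.0, 1.0]]
top [[0.021, -0.989, 0.143, 0.455], [-1.0, -0.019, 0.018, 0.035], [-0.016, -0.143, -0.99, 0.899], [0.0, 0.0, 0.0, 1.0]]
```

View pics/scene0.png

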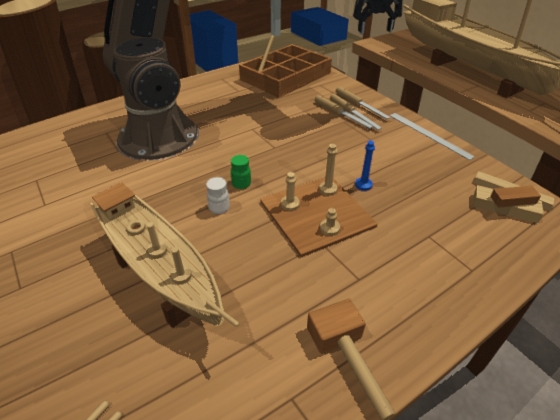

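View pics/top0.png

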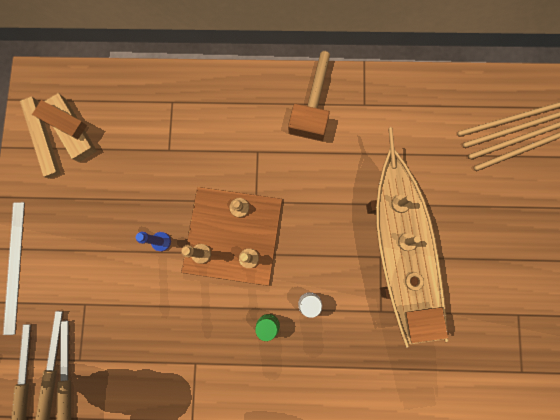

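The scene view shows the candidates for the tall mast:
- Tall pale mast: top at scene (332,148), top view about (187,252).
- Medium mast: scene (291,175), top view (246,258).
- Short mast: scene (331,212), top view (238,206).
- Blue look-alike: scene (369,143), top view (142,237).

The empty socket is the sternmost place, at scene (135,226) and top view (415,282). The fitted masts are at top view (402,203) and (409,241). I choose the tall pale mast and the stern socket, and will check both in one crop.

```bash
python3 - <<'E'
import cv2,numpy as np
t=cv2.imread('pics/top0.png');s=cv2.imread('pics/scene0.png')
f=lambda a,x,y:cv2.resize(a[y:y+50,x:x+66],(396,300),interpolation=cv2.INTER_CUBIC)
cv2.imwrite('pics/crop.png',np.vstack([np.hstack([f(t,160,225),f(t,382,257)]),np.hstack([f(s,300,130),f(s,102,201)])]))
E
```

```text
(no output)
```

View pics/crop.png

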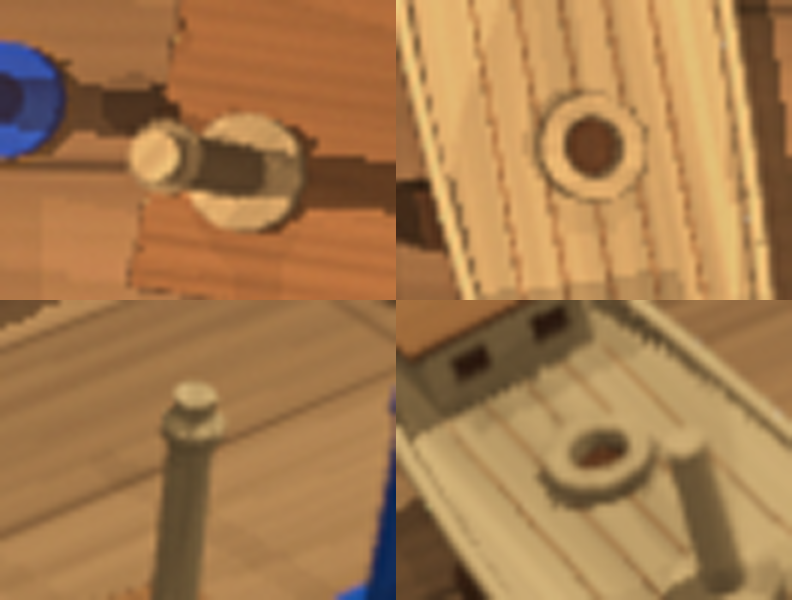

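The crop confirms both choices. The pale flat top is at top (185.8,251.2) and scene (332.3,145). The empty ring with the dark bottom is at top (414.5,281.2) and scene (136,225.5).

```bash
cat >h.py <<'E'
import cv2,numpy as np
def ray(c,uv):
    p=cv2.undistortPoints(np.array([[uv]],float),c['K'],np.array(c['dist_coeffs'],float))[0,0]
    T=c['pose'];return T[:3,3],T[:3,:3]@np.array([p[0],p[1],1])
def atz(c,uv,z):
    o,d=ray(c,uv);return o+d*(z-o[2])/d[2]
E
python3 - <<'E'
from bench import *;from h import *
t=read_camera('top');s=read_camera('scene')
for n,a,b,z in[('tall',(185.8,251.2),(332.3,145),.142),('sock',(414.5,281.2),(136,225.5),.1)]:
    print(n,atz(t,a,z),atz(s,b,z))
for n,a,z in[('med',(244,258.5),.102),('short',(238,206),.067),('blue',(142,237),.13),('fitnear',(420,243),.16),('fitfar',(411,202),.16),('cabin',(427,325),.127)]: print(n,atz(t,a,z).round(3))
st=sense();R=st['tool_rot']
print(st['eef_pos'])
for g in[(atz(t,(185.8,251.2),.142)+atz(s,(332.3,145),.142))/2+[0,0,.02]]:print(R.T@(g-st['eef_pos'])/.03)
E
```

```text
tall [0.48687706 0.2463998  0.142     ] [0.48884603 0.24687299 0.142     ]
sock [ 0.43842216 -0.20482107  0.1       ] [ 0.44213621 -0.20547037  0.1       ]
med [0.476 0.138 0.102]
short [0.589 0.16  0.067]
blue [0.514 0.338 0.13 ]
fitnear [ 0.511 -0.199  0.16 ]
fitfar [ 0.588 -0.184  0.16 ]
cabin [ 0.357 -0.218  0.127]
[0.20507057 0.64280058 0.23073942]
[12.99374716  9.71343646  2.30275808]
```

arm_command([
  {"slide": [0.7,0.5,0],"spin": 0},
  {"slide": [2,1.5,0],"spin": 0},
  {"slide": [3.5,2.6,0],"spin": 0},
  {"slide": [5,3.7,0],"spin": 0},
  {"slide": [6.5,4.9,0],"spin": 0},
  {"slide": [8,6,0],"spin": 0},
  {"slide": [9.3,7,0],"spin": 0},
  {"slide": [10,7.5,0],"spin": 0},
], jaw=255)

```text
clock: 1.2
eef_pos: [0.4235, 0.3345, 0.2316]
tool_rot: [[0.952, -0.306, 0.0], [-0.306, -0.952, 0.0], [0.0, -0.0, -1.0]]
ft_force: [0.5, 1.7, -0.5]
finger_gap: -0.0002
grasp_force: 0.0
```

arm_command([
  {"slide": [0.6,0.4,0],"spin": 0},
  {"slide": [1.4,1.0,0],"spin": 0},
  {"slide": [2.2,1.6,0],"spin": 0},
  {"slide": [2.8,2.1,0],"spin": 0},
  {"slide": [3.0,2.2,0],"spin": 0},
  {"slide": [3.0,2.2,0],"spin": 0},
  {"slide": [3.0,2.2,0],"spin": 0},
])

```text
clock: 2.08
eef_pos: [0.488, 0.2476, 0.2313]
tool_rot: [[0.953, -0.304, -0.0], [-0.304, -0.953, 0.0], [-0.0, -0.0, -1.0]]
ft_force: [0.0, -0.2, 1.3]
finger_gap: -0.0003
grasp_force: 0.0
```

```bash
cat >look.py <<'E'
import sys
from bench import *;from h import *
g=np.array(eval(sys.argv[1]));st=sense();R=st['tool_rot']
print(st['clock'],st['eef_pos'],st['finger_gap'],st['ft_force'].__array__().round(1) if hasattr(st['ft_force'],'__array__') else st['ft_force'])
print('units',R.T@(g-st['eef_pos'])/.03)
i=[]
for n in sys.argv[3:]:
    c=read_camera(n);i.append(c['img'][:,:,::-1])
    T=np.linalg.inv(c['pose'])
    print(n,cv2.projectPoints(g-[0,0,.02],cv2.Rodrigues(T[:3,:3])[0],T[:3,3],c['K'],np.array(c['dist_coeffs'],float))[0].ravel())
o=np.hstack(i);k=min(1,800/o.shape[1]);cv2.imwrite('pics/'+sys.argv[2],cv2.resize(o,None,fx=k,fy=k))
E
python3 look.py '[.488,.2465,.162]' w1.png wrist
```

```text
2.075 [0.48795726 0.24757988 0.23131165] -0.00031669314999422136 [ 0.  -0.2  1.3]
units [0.0124073  0.03409559 2.31038413]
wrist [281.03150976 213.0924767 ]
```

View pics/w1.png

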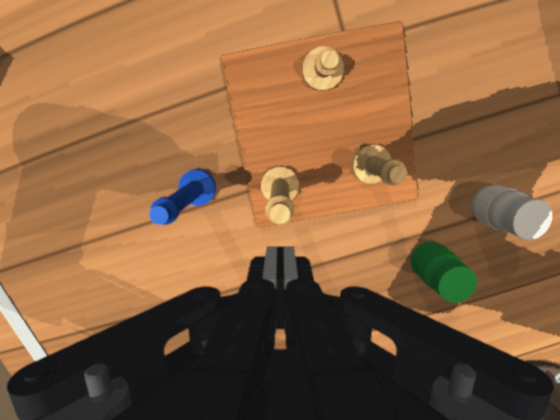

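The wrist view shows the pale mast's top at about (280,211), against a predicted (281,213), so the position agrees within about 1 mm. The fingers are shut above it. I go down 2.3 units and hold for more than 2 s.

arm_command([
  {"slide": [0,0,0.3],"spin": 0},
  {"slide": [0,0,0.8],"spin": 0},
  {"slide": [0,0,1.4],"spin": 0},
  {"slide": [0,0,1.9],"spin": 0},
  {"slide": [0,0,2.2],"spin": 0},
  {"slide": [0,0,2.3],"spin": 0},
  {"slide": [0,0,2.3],"spin": 0},
  {"slide": [0,0,2.3],"spin": 0},
])

```text
clock: 3.12
eef_pos: [0.4886, 0.2475, 0.1629]
tool_rot: [[0.953, -0.304, 0.001], [-0.304, -0.953, 0.001], [0.001, -0.001, -1.0]]
ft_force: [0.8, -0.6, 0.2]
finger_gap: -0.0001
grasp_force: 0.0
```

```bash
python3 look.py '[.488,.2465,.162]' w2.png scene wrist
```

```text
3.125 [0.48857376 0.24752547 0.16285179] -9.936928156503278e-05 [ 0.8 -0.6  0.2]
units [-0.00785075  0.03840089  0.02835682]
scene [331.93139979 144.87715195]
wrist [281.57146818 246.52222413]
```

View pics/w2.png

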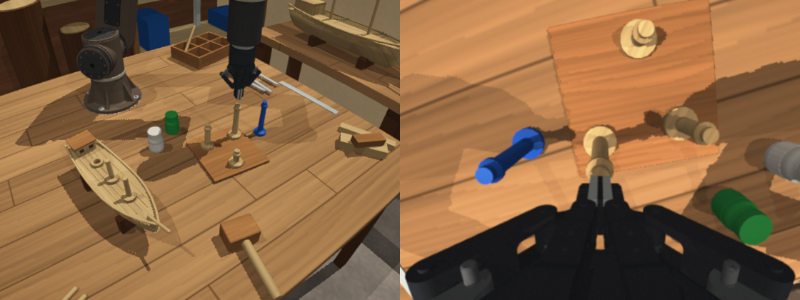

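The fingertips are about 20 mm straight above the pale mast, seen in the left half at about (236,100). Nothing has moved. I hold there, then rise and go round the medium mast.

arm_command([
  {"slide": [0,0,0],"spin": 0},
  {"slide": [0,0,0],"spin": 0},
  {"slide": [0,0,0],"spin": 0},
  {"slide": [0,0,0],"spin": 0},
  {"slide": [0,0,0],"spin": 0},
  {"slide": [0,0,0],"spin": 0},
  {"slide": [0,0,0],"spin": 0},
  {"slide": [0,0,0],"spin": 0},
])

```text
clock: 4.22
eef_pos: [0.4883, 0.2473, 0.1623]
tool_rot: [[0.953, -0.304, 0.0], [-0.304, -0.953, -0.0], [0.0, 0.0, -1.0]]
ft_force: [0.5, 0.2, 0.1]
finger_gap: 0.0001
grasp_force: 0.0
```

arm_command([
  {"slide": [0,0,0],"spin": 0},
  {"slide": [0,0,0],"spin": 0},
  {"slide": [0,0,0],"spin": 0},
  {"slide": [0,0,0],"spin": 0},
  {"slide": [0,0,0],"spin": 0},
  {"slide": [0,0,0],"spin": 0},
  {"slide": [0,0,0],"spin": 0},
  {"slide": [0,0,0],"spin": 0},
])

```text
clock: 5.22
eef_pos: [0.4882, 0.2473, 0.1623]
tool_rot: [[0.953, -0.304, -0.0], [-0.304, -0.953, -0.0], [-0.0, 0.0, -1.0]]
ft_force: [-0.3, 0.8, 0.1]
finger_gap: -0.0
grasp_force: 0.0
```

arm_command([
  {"slide": [0,0,0],"spin": 0},
  {"slide": [0,0,0],"spin": 0},
  {"slide": [0,0,0],"spin": 0},
  {"slide": [0,0,-0.3],"spin": 0},
  {"slide": [0,0,-1.0],"spin": 0},
  {"slide": [0,0,-1.9],"spin": 0},
  {"slide": [0,0,-2.6],"spin": 0},
  {"slide": [0,0,-2.9],"spin": 0},
])

```text
clock: 6.22
eef_pos: [0.4887, 0.2477, 0.2511]
tool_rot: [[0.953, -0.304, 0.002], [-0.304, -0.953, 0.002], [0.001, -0.002, -1.0]]
ft_force: [-0.2, 0.1, -0.9]
finger_gap: 0.0004
grasp_force: 0.0
```

arm_command([
  {"slide": [-0.2,0.6,0],"spin": 0},
  {"slide": [-0.6,1.9,0],"spin": 0},
  {"slide": [-1.0,3.2,0],"spin": 0},
  {"slide": [-1.2,4.3,0],"spin": 0},
  {"slide": [-0.6,5.8,0],"spin": 0},
  {"slide": [0,7.2,0],"spin": 0},
  {"slide": [0.5,8.5,0],"spin": 0},
  {"slide": [0.7,9.0,0],"spin": 0},
])

```text
clock: 7.22
eef_pos: [0.4246, -0.0187, 0.2485]
tool_rot: [[0.952, -0.306, -0.001], [-0.306, -0.952, -0.0], [-0.001, 0.001, -1.0]]
ft_force: [0.1, 0.7, -0.8]
finger_gap: 0.0005
grasp_force: 0.0
```

arm_command([
  {"slide": [0.3,0.7,0],"spin": 0},
  {"slide": [0.8,2,0],"spin": 0},
  {"slide": [1.3,3.4,0],"spin": 0},
  {"slide": [1.8,4.6,0],"spin": 0},
  {"slide": [2.2,5.6,0],"spin": 0},
  {"slide": [2.3,5.9,0],"spin": 0},
  {"slide": [2.3,5.9,0],"spin": 0},
  {"slide": [2.3,5.9,0],"spin": 0},
])

```text
clock: 8.22
eef_pos: [0.4378, -0.2053, 0.2492]
tool_rot: [[0.953, -0.303, -0.0], [-0.303, -0.953, 0.0], [-0.0, -0.0, -1.0]]
ft_force: [0.5, 0.2, 0.8]
finger_gap: -0.0
grasp_force: 0.0
```

```bash
python3 look.py '[.440,-.205,.12]' w3.png wrist
```

```text
8.225 [ 0.43777052 -0.20526738  0.24915502] -2.0325858697575566e-05 [0.5 0.2 0.8]
units [ 0.06922777 -0.03047451  4.30515359]
wrist [278.82851899 194.74575694]
```

View pics/w3.png

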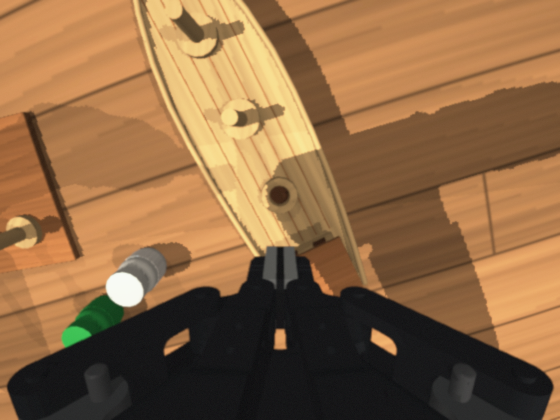

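The empty ring sits at (279.5,194.5), as predicted. The cabin and the fitted mast are both clear of the shut fingers. I go down to 20 mm above the mouth.

arm_command([
  {"slide": [0.1,0,0.4],"spin": 0},
  {"slide": [0.1,0,1.2],"spin": 0},
  {"slide": [0.1,0,2.2],"spin": 0},
  {"slide": [0.1,0,3.1],"spin": 0},
  {"slide": [0.1,0,3.8],"spin": 0},
  {"slide": [0.1,0,4.2],"spin": 0},
  {"slide": [0.1,0,4.3],"spin": 0},
  {"slide": [0.1,0,4.3],"spin": 0},
])

```text
clock: 9.28
eef_pos: [0.4414, -0.2068, 0.1206]
tool_rot: [[0.953, -0.304, 0.001], [-0.304, -0.953, -0.0], [0.001, -0.0, -1.0]]
ft_force: [0.3, 0.0, 0.4]
finger_gap: 0.0001
grasp_force: 0.0
```

arm_command([
  {"slide": [0,0,0],"spin": 0},
  {"slide": [0,0,0],"spin": 0},
  {"slide": [0,0,0],"spin": 0},
  {"slide": [0,0,0],"spin": 0},
  {"slide": [0,0,0],"spin": 0},
  {"slide": [0,0,0],"spin": 0},
  {"slide": [0,0,0],"spin": 0},
  {"slide": [0,0,0],"spin": 0},
])

```text
clock: 10.28
eef_pos: [0.441, -0.2068, 0.1203]
tool_rot: [[0.953, -0.304, -0.0], [-0.304, -0.953, -0.0], [-0.0, 0.0, -1.0]]
ft_force: [-0.7, 0.2, -0.1]
finger_gap: -0.0001
grasp_force: 0.0
```

```bash
python3 look.py '[.440,-.205,.12]' w4.png scene wrist
```

```text
10.275 [ 0.44101039 -0.20684619  0.12027407] -0.00011227806640796544 [-0.7  0.2 -0.1]
units [-0.050787   -0.04839535  0.00913728]
scene [135.84829691 224.77132144]
wrist [277.01832547 249.06618757]
```

View pics/w4.png

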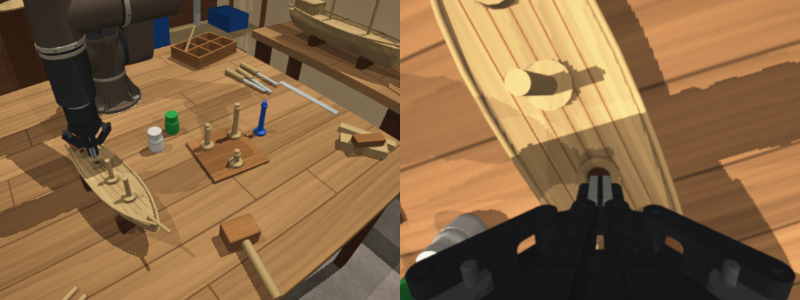

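The fingertips are over the socket, at about (599,175) in the right half. All the masts are still standing and there is no contact force. I hold and then hand in.

arm_command([
  {"slide": [0,0,0],"spin": 0},
  {"slide": [0,0,0],"spin": 0},
  {"slide": [0,0,0],"spin": 0},
  {"slide": [0,0,0],"spin": 0},
  {"slide": [0,0,0],"spin": 0},
  {"slide": [0,0,0],"spin": 0},
  {"slide": [0,0,0],"spin": 0},
  {"slide": [0,0,0],"spin": 0},
])

```text
clock: 11.38
eef_pos: [0.441, -0.2068, 0.1203]
tool_rot: [[0.953, -0.304, -0.0], [-0.304, -0.953, -0.0], [-0.0, 0.0, -1.0]]
ft_force: [-0.2, -0.2, -1.3]
finger_gap: -0.0001
grasp_force: 0.0
```

arm_command([
  {"slide": [0,0,0],"spin": 0},
  {"slide": [0,0,0],"spin": 0},
  {"slide": [0,0,0],"spin": 0},
  {"slide": [0,0,0],"spin": 0},
  {"slide": [0,0,0],"spin": 0},
  {"slide": [0,0,0],"spin": 0},
  {"slide": [0,0,0],"spin": 0},
  {"slide": [0,0,0],"spin": 0},
])

```text
clock: 12.38
eef_pos: [0.441, -0.2068, 0.1203]
tool_rot: [[0.953, -0.304, -0.0], [-0.304, -0.953, -0.0], [-0.0, 0.0, -1.0]]
ft_force: [-0.0, 0.0, -0.7]
finger_gap: -0.0004
grasp_force: 0.0
```

```bash
python3 -c "
from bench import *
print(finish_job())"
```

```text
the job is handed in; nothing more can be done
None
```

The arm pointed at the tallest pale mast from about 20 mm above its top for over 2 s, then at the empty stern socket for about 3 s, and is still pointing there; nothing was touched, and I handed the job in at about 12.4 s.

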